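# Set and clamp the trim saw's slotted fence

## Task

Set the cut width on the little stone saw: slide the slotted fence along its bolts until its rail bears gently against the rubber tip of the stop screw, let it rest there, then swing the clamp lever all the way round clockwise to lock the fence, and let go. The fence must still be touching the rubber tip when you leave; never ram the stop, and leave the stones, the cup and the brush alone.

Things in the scene. Friction and masses are not known exactly. Their poses are not given: they have to be found in the camera images.
- saw: Fixed trim saw: green body, flat aluminium table 260 (x) x 380 (y) mm, its surface 60 mm above the bench. Origin at bench level, on the line of the fence's two bolts (bolts at x = -45 and +40, y = 0 in this frame). The fence slides to +y, towards the stop, the blade (100 mm disc standing up at y = 181) and the motor.
- fence: Loose aluminium fence, 0.5 to 0.9 kg, on the saw's table: upright rail 160 (x) x 12 (y) x 55 (z) mm, pinched from above; 6 mm thick foot reaching 141 mm to -y, with two slots along y over the bolts (1 to 2 degrees of play; cannot be lifted off), and two toes 46 mm to +y either side of the stop. Origin under the rail's middle at table level, axes as the saw's. Slides along y against 2 to 9 N.
- stop: Fixed steel stop beyond the rail: block 24 x 24 mm, 22 high, foot 50 x 30 x 7. Origin under its middle, table level, axes as the saw's. A screw with a black rubber tip (12 mm across, axis 13 mm up) points to -y at the rail; the tip's face is 24 to 48 mm from the origin, set anew each time and not measured. The tip gives 1 mm per 4 N for 3.5 mm, then is hard; over 12 N is ramming.
- lever (a joint): Clamp lever's angle, rad, about the upright bolt at x = +40, y = 0 in the saw's frame. 0: points along the saw's +x, loose; grows clockwise seen from above; 1.6: points to -y, end of travel, tight. Turns stiffly (6 to 10 N at the knob) and stays where left. Starts between 0 and 0.25; from about 0.8 it presses the washer on the fence's foot.
- lever_knob (a point): Centre of the upright black round knob on the lever's end, 18 mm across, 36 mm high, 75 mm from the lever's axis, its centre 54 mm above the saw's table.
- washer: Steel clamp washer under the lever, 28 mm across, round the bolt at x = +40, y = 0 in the saw's frame; it goes down by about 2 mm per rad of lever. Origin under its centre.
- slab: Bystander: small loose stone slab, 60 x 32 x 12 mm, on the saw's table near its -x, -y corner. Origin under its centre.
- block: Bystander: pale stone block on the bench, 90 x 70 x 55 mm, on the robot's right. Origin under its centre.
- pot: Bystander: white plastic cup on the bench, 76 mm across, 75 mm high, on the robot's right. Origin under its centre.
- brush: Bystander: wooden-handled brush lying on the bench beyond the pale block, farther from the robot. Origin under its middle.

How it is judged:
On the way, in this order (a step that is already met when the one before it is completed fails the run):
1. the fence's rail is pressed gently against the rubber tip of the stop (more than 1.5 N), the lever still loose (contact force between fence and stop above 1.5 N and value of joint lever below 0.5 rad), for 0.2 s.
2. the lever is swung round, the washer pressing on the fence (value of joint lever above 1.35 rad and contact force between washer and fence above 8 N), for 0.2 s.
At the end, for the whole second after the job is handed in: The fence lies flat and still on the saw's table, its rail touching the rubber tip (more than 0.4 N), the lever is turned to at least 1.35 rad and its washer presses on the fence with more than 8 N (all of step 2 and contact force between fence and stop above 0.4 N and angle between fence's own z axis and vertical below 0.05 rad and linear speed of fence below 0.01 m/s).
It fails at once if the stop is rammed: fence or robot presses on it with more than 12 N (contact force between any of fence, the arm, the fingers and stop above 12 N).
It fails at once if a bystander is moved by more than 20 mm (distance of any of slab, block, pot, brush from where it was at the start of the episode above 0.02 m).
It also fails if it takes over 69 s, if anything falls off the work surface, if the arm or the gripper's body presses on something with over 40 N, if the wrist force passes 120 N, or if a joint passes its speed limit or range.

## Robot

A 6-joint arm with a two-finger parallel gripper is mounted at the origin on the work surface. World frame = base frame: x ahead of the robot, y to its left, z up, the work surface at z = 0. Lengths are in m, angles in rad, forces in N, time in s.
With the tool pointing down it reaches from about 0.3 to 0.775 m from the base axis. Payload 14.6 kg.
Tool frame: the origin (TCP) lies at the very end of the fingers, on their centre line; the grasp point (between the pads) lies 19 mm behind it; z points along the fingers, y is the line along which they close (so a half turn about z gives the same grasp; the last joint's range is limited). The gripper opens to 94 mm and grips with 3 to 60 N. Pads are 16 mm wide; open, the fingers measure 119 mm over their backs; the gripper's body (75 mm by 177 mm) begins 78 mm behind the grasp point.
Start: joints at [1.214, 0.3, 1.521, -0, 1.321, -0.067], TCP at [0.157, 0.527, 0.205] pointing down, gripper open.
Joint ranges: [-3.03, 3.03], [-0.79, 2.21], [0.23, 2.52], [-1.04, 4.18], [0, 3.07], [-2.55, 2.55]. Speed limits (rad/s): [2.22, 2.22, 2.57, 3.14, 3.14, 3.14].

## Interface

Orientations are given as [roll, pitch, yaw] about the fixed x, y, z axes, in that order (R = Rz(yaw) Ry(pitch) Rx(roll)).
In Python, from station import ctrl gives the robot as it stands. The module is installed in compiled form; this text tells all that it offers.
- The arm moves only by the tool play_rows, never from a script. Its argument "commands" is a list of rows, each a list of 7 numbers: the shift along the tool's x, y, z in m, then the turn, a rotation vector about the tool's x, y, z in degrees, then the closure, from -1 (fully open) to 1 (shut). A call has 1 to 20 rows; each row shifts and turns the commanded pose from where the row before left it, along the tool's axes as they then stand; what a row does not reach is not made up. A row lasts 1/12 s, in which the tool goes at most 41.7 mm and 7.16 degrees, less where a joint would pass 70% of its speed; a pose out of reach is approached as far as the arm can. A call is refused whole if a number of a shift passes 0.0417 or a number of a turn 7.16, either way. A call with a gripper value outside its range is refused whole. The fingers move at their own pace and stop on an object; "force" is the grip in N (left out, the last holds). Time passes only in rows, so rows that do not move let the fingers close. It gives the time, the measured TCP pose, the force, the opening and the grip force at its end, in the units of the state.
- ctrl.get_obs(): the state, without advancing time (a new reading comes with each control period).
- ctrl.camera(name): name is "side" or "top"; returns the picture (420x560x3 uint8, blue, green, red); there is no depth.
- ctrl.camera_model(name): a dict with "fx", "fy", "cx", "cy" (pixels), "rvec" (rotation vector, rad) and "tvec" (3), from world to camera coordinates, as OpenCV has them. Camera axes: x right, y down, z forward; pixel columns grow to the right and rows downward; lengths in m; the calibration is good to about 2 mm. A picture is of the moment at which its call begins. camera_model takes no time and is no camera call.
- ctrl.hand_in(): hands the job in; it is judged then, once.
The state is a dict: "time_s": time; "qpos": joint angles; "joint_vel": joint speeds; "tau": joint torques, N m; "ee_pos": TCP position; "eef_rot": TCP orientation; "force": force on the tool from outside, world axes, zero at the start; "moment": the same for the moment, N m; "grip_width": finger opening in m; "grip_force": force on a finger pad.
Only numpy, scipy, OpenCV 4.12 (cv2) and the standard library are available. Lean on these libraries where they do the work, as an engineer would, in place of code of your own. Each camera call takes 0.05 s, during which the arm holds its last target. There are 200 camera calls.

## Working session

There is one attempt and no reset: what is moved stays moved. The work goes in short steps, Python scripts to look and compute and a tool call to move; the robot and the scene stay as the last step left them, time stands still between calls to the robot, and variables do not carry over. Pictures are saved under pics/ and viewed, at most 10 in all, crops included, and the job is handed in when it is done.

Besides the shell and the picture viewer there is one more tool, called as a command line: name --pt "numbers of a row" for each row, then --argument value for the rest. play_rows: Moves the arm, as the interface text tells. Its arguments: {"type":"object","properties":{"commands":{"type":"array","items":{"type":"array","items":{"type":"number"}}},"force":{"type":"number"}},"required":["commands"]}

```bash
mkdir -p pics; python3 - <<'E'
from station import ctrl
import cv2
for n in("top","side"):
    cv2.imwrite(f"pics/{n}0.png",ctrl.camera(n)); m=ctrl.camera_model(n); print(n,m)
o=ctrl.get_obs();print(o)
E
```

```text
top {'fx': 407.08719874916756, 'fy': 407.08719874916756, 'cx': 278.86273437725276, 'cy': 211.4549187599577, 'rvec': array([ 2.11144994, -2.10959922,  0.2189552 ]), 'tvec': array([-0.11569177,  0.56925428,  0.8909941 ])}
side {'fx': 445.307916201491, 'fy': 445.307916201491, 'cx': 279.0771700276098, 'cy': 213.0849090484555, 'rvec': array([ 2.10331726, -0.78088456,  0.36651898]), 'tvec': array([-0.52271044,  0.27106958,  0.67434493])}
{'time_s': 0.1, 'qpos': array([ 1.21437690e+00,  3.00420491e-01,  1.52150397e+00, -1.36348967e-05,
        1.32070495e+00, -6.66166971e-02]), 'joint_vel': array([-0.00123073, -0.00107721, -0.00238403, -0.00079086,  0.00153511,
       -0.00160545]), 'tau': array([ 1.10098656e-03, -5.32646656e+01, -3.53281903e+01,  7.08679436e-02,
        2.36534845e-02, -1.96967187e-05]), 'ee_pos': array([0.15710384, 0.52684323, 0.20494671]), 'eef_rot': array([-3.14055732e+00, -5.58360223e-05,  2.85179328e+00]), 'force': array([ 0.0285219 , -0.42934125,  0.43544963]), 'moment': array([-0.004407  ,  0.04153589,  0.00349051]), 'grip_force': 0.0, 'grip_width': 0.0939293936364764}
```

View pics/top0.png

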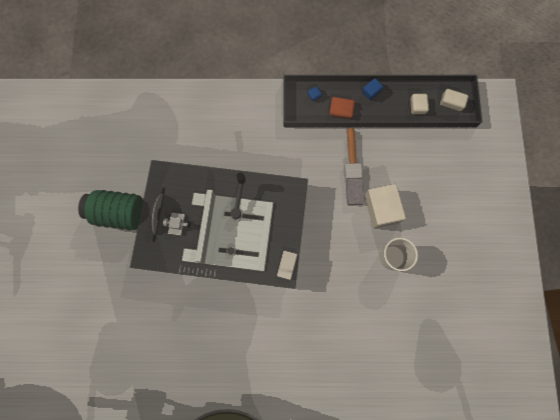

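View pics/side0.png

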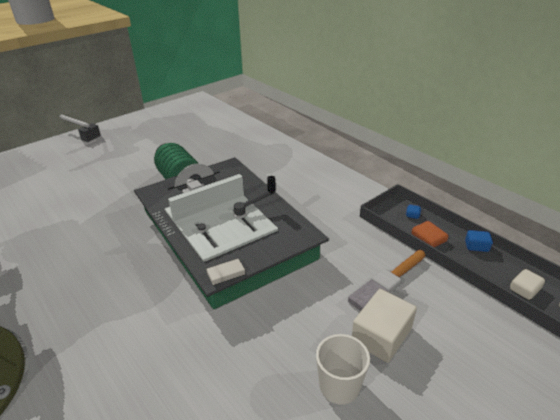

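Top view: the saw table has corners at about (150,162), (308,178), (296,286), (132,270). The knob is near (241,178), the rail near (205,228) and the stop near (176,223). I'll enlarge crops of both views.

```bash
cat > h.py <<'E'
import numpy as np,cv2
from station import ctrl
def M(n):
    m=ctrl.camera_model(n);R=cv2.Rodrigues(np.array(m['rvec']))[0]
    return m,R,np.array(m['tvec']).ravel()
def pix(n,P):
    m,R,t=M(n);c=np.atleast_2d(P)@R.T+t
    return np.c_[m['fx']*c[:,0]/c[:,2]+m['cx'],m['fy']*c[:,1]/c[:,2]+m['cy']]
def atz(n,u,v,z):
    m,R,t=M(n);d=R.T@np.array([(u-m['cx'])/m['fx'],(v-m['cy'])/m['fy'],1]);o=-R.T@t
    return o+d*(z-o[2])/d[2]
def crop(src,out,x0,y0,x1,y1,k):
    im=cv2.imread(src) if isinstance(src,str) else src
    cv2.imwrite(out,cv2.resize(im[y0:y1,x0:x1],None,fx=k,fy=k,interpolation=cv2.INTER_CUBIC))
E
python3 - <<'E'
from h import *
crop("pics/top0.png","pics/t1.png",125,150,320,295,4)
crop("pics/side0.png","pics/s1.png",125,135,335,300,3.6)
E
```

```text
(no output)
```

View pics/t1.png

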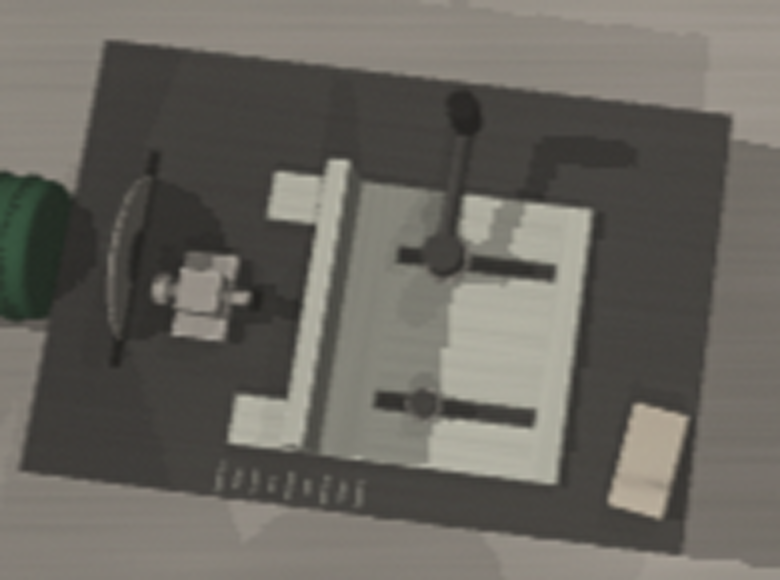

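View pics/s1.png

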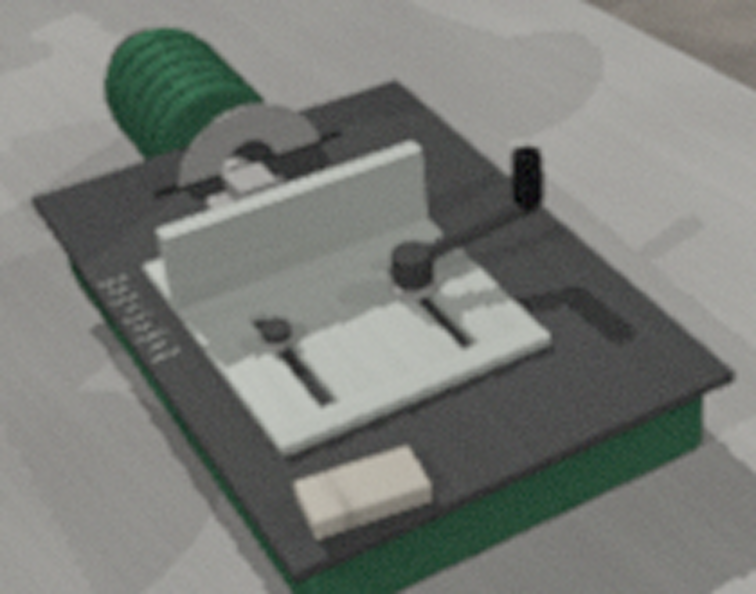

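The top crop shows table corners at (105,40), (733,115), (684,553) and (22,470). The knob top is at (462,108), the lever hub at (443,255), the other bolt at (424,403), and the rail top runs from (339,160) to (296,447). The stop block top is at (200,293), with its black tip ending near (262,298).

```bash
python3 - <<'E'
from h import *
f=lambda u,v:((u+.5)/4-.5+125,(v+.5)/4-.5+150)
g=lambda u,v:((u+.5)/3.6-.5+125,(v+.5)/3.6-.5+135)
c=np.array([atz("top",*f(*p),.06) for p in[(105,40),(733,115),(684,553),(22,470)]])[:,:2]
print("corners",c.round(4)); print([np.linalg.norm(c[i]-c[(i+1)%4]).round(4) for i in range(4)])
cs=np.array([atz("side",*g(*p),.06) for p in[(395,82),(733,377),(300,580),(33,200)]])[:,:2];print("side",cs.round(4))
mid=(c+cs)/2
ydir=mid[0]-mid[1]+mid[3]-mid[2]; yaw=np.arctan2(-ydir[0],ydir[1]);print("yaw",np.degrees(yaw))
R=np.array([[np.cos(yaw),-np.sin(yaw)],[np.sin(yaw),np.cos(yaw)]])
def sh(n,p,z): print(n,p.round(4),"saw",((p-C)@R*1000).round(1))
C=np.zeros(2)
b=atz("top",*f(424,403),.075)[:2];h=atz("top",*f(443,255),.09)[:2]
C1=b-R@[-.045,0];C2=h-R@[.04,0];print(C1,C2)
C3=mid.mean(0); C=(C1+C2)/2;print("tablecentre in saw",(C3-C)@R)
for n,p,z in[("kn",(462,108),.132),("rail+x",(339,162),.115),("rail-x",(296,447),.115),("stop",(200,293),.082),("tip",(262,298),.073),("footcorner",(592,210),.066),("footc2",(556,484),.066)]:
    sh(n,atz("top",*f(*p),z)[:2],z)
for n,p,z in[("kn s",(527,152),.132),("rail+x s",(418,147),.115),("rail-x s",(162,233),.115),("fc s",(550,338),.066),("fc2 s",(290,450),.066),("bolt s",(273,326),.075),("hub",(412,250),.09)]:
    sh(n,atz("side",*g(*p),z)[:2],z)
E
```

```text
corners [[ 0.6962  0.1921]
 [ 0.6496 -0.184 ]
 [ 0.394  -0.153 ]
 [ 0.4399  0.2222]]
[np.float64(0.379), np.float64(0.2575), np.float64(0.378), np.float64(0.2581)]
side [[ 0.6961  0.1831]
 [ 0.6479 -0.1906]
 [ 0.3956 -0.1604]
 [ 0.4429  0.215 ]]
yaw -7.14429104313788
[ 0.52110255 -0.01233752] [ 0.51871357 -0.01215427]
tablecentre in saw [0.02171544 0.03072797]
kn [ 0.632  -0.0303] saw [113.5  -4. ]
rail+x [0.6059 0.0391] saw [79.  61.6]
rail-x [0.4482 0.0563] saw [-79.6  59.1]
stop [0.538  0.1209] saw [  1.4 134.4]
tip [0.5367 0.0877] saw [  4.3 101.2]
footcorner [ 0.5902 -0.1006] saw [ 80.7 -79. ]
footc2 [ 0.4319 -0.0811] saw [-78.8 -79.2]
kn s [ 0.6367 -0.0355] saw [118.8  -8.5]
rail+x s [0.6093 0.032 ] saw [83.2 55. ]
rail-x s [0.4538 0.0544] saw [-73.9  57.9]
fc s [ 0.5916 -0.1071] saw [ 82.9 -85.2]
fc2 s [ 0.4369 -0.0889] saw [-72.8 -86.4]
bolt s [ 0.4789 -0.0086] saw [-41.2  -1.5]
hub [ 0.5653 -0.0194] saw [45.9 -1.4]
```

The saw's yaw is about -7.1° and the rail's middle is at about (0.528, 0.046). The sizes agree with those given: table 379x258 mm, rail 159 mm. Next I move above the rail, with tool y along the saw's +y.

play_rows --pt "0 0 0 0 0 -4.7 -1" --pt "0 0 0 0 0 -4.77 -1" --pt "-0.0285 -0.0287 0 0 0 0 -1" --pt "-0.0285 -0.0287 0 0 0 0 -1" --pt "-0.0285 -0.0287 0 0 0 0 -1" --pt "-0.0285 -0.0287 0 0 0 0 -1" --pt "-0.0285 -0.0287 0 0 0 0 -1" --pt "-0.0285 -0.0287 0 0 0 0 -1" --pt "-0.0285 -0.0287 0 0 0 0 -1" --pt "-0.0285 -0.0287 0 0 0 0 -1" --pt "-0.0285 -0.0287 0 0 0 0 -1" --pt "-0.0285 -0.0287 0 0 0 0 -1" --pt "-0.0285 -0.0287 0 0 0 0 -1" --pt "-0.0285 -0.0287 0 0 0 0 -1" --pt "-0.0285 -0.0287 0 0 0 0 -1" --pt "-0.0285 -0.0287 0 0 0 0 -1" --pt "-0.0285 -0.0287 0 0 0 0 -1" --pt "0 0 0 0 0 0 -1" --force 15

```text
time_s: 1.6
ee_pos: [0.5303, 0.042, 0.2046]
eef_rot: [-3.141, -0.0, 3.013]
force: [-1.4, 0.3, 0.2]
grip_width: 0.0942
grip_force: 0.0
```

play_rows --pt "0 0.004 0.025 0 0 0 -1" --pt "0 0 0.025 0 0 0 -1" --pt "0 0 0.025 0 0 0 -1" --pt "0 0 0 0 0 0 -1" --pt "0 0 0 0 0 0 -1"

```text
time_s: 2.02
ee_pos: [0.5279, 0.0509, 0.1301]
eef_rot: [-3.141, -0.002, 3.017]
force: [-0.4, 0.6, 1.3]
grip_width: 0.0941
grip_force: 0.0
```

```bash
python3 - <<'E'
from h import *
crop(ctrl.camera("side"),"pics/s2.png",115,95,335,260,3.5)
o=ctrl.get_obs();print(o['ee_pos'],o['eef_rot'],o['force'],o['moment'])
p=pix("side",[o['ee_pos']])[0];print("tcp crop px",(p-[115,95])*3.5)
E
```

```text
[0.52864889 0.05093014 0.13142455] [3.14149330e+00 3.64691926e-04 3.01715857e+00] [-0.50417535 -0.46506507  0.88479825] [ 0.06051229 -0.02749394 -0.02336371]
tcp crop px [305.22684443 294.41339025]
```

View pics/s2.png

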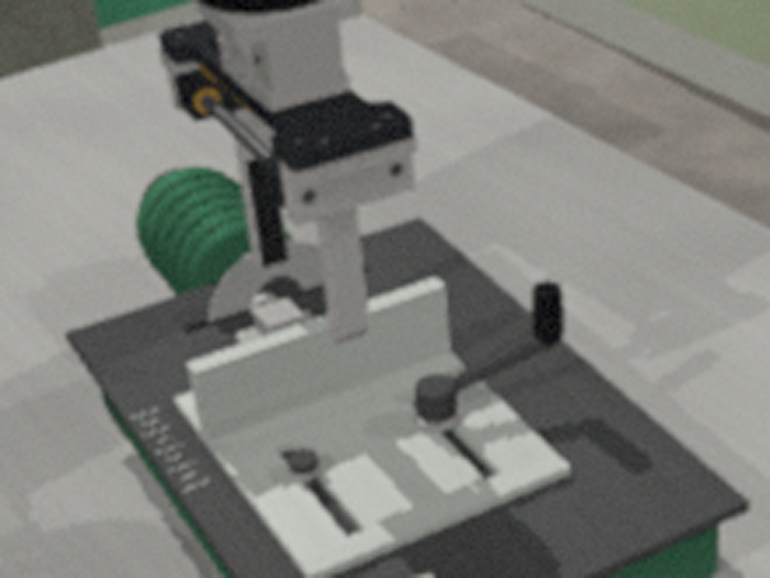

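The fingers straddle the rail: the near one is at (350,335), the far one at (275,262), and the rail lies between. I descend and pinch.

play_rows --pt "0 0 0.02 0 0 0 -1" --pt "0 0 0.02 0 0 0 -1" --pt "0 0 0 0 0 0 -1" --pt "0 0 0 0 0 0 1" --pt "0 0 0 0 0 0 1" --pt "0 0 0 0 0 0 1" --pt "0 0 0 0 0 0 1" --pt "0 0 0 0 0 0 1" --pt "0 0 0 0 0 0 1" --pt "0 0 0 0 0 0 1" --pt "0 0 0 0 0 0 1" --pt "0 0 0 0 0 0 1" --force 20

```text
time_s: 3.07
ee_pos: [0.5284, 0.0508, 0.0905]
eef_rot: [-3.142, -0.0, 3.017]
force: [0.4, 0.5, -0.4]
grip_width: 0.0378
grip_force: 0.0
```

play_rows --pt "0 0 0 0 0 0 1" --pt "0 0 0 0 0 0 1" --pt "0 0 0 0 0 0 1" --pt "0 0 0 0 0 0 1" --pt "0 0 0 0 0 0 1" --pt "0 0 0 0 0 0 1" --pt "0 0 0 0 0 0 1"

```text
time_s: 3.65
ee_pos: [0.5283, 0.0503, 0.0904]
eef_rot: [-3.141, -0.0, 3.017]
force: [-1.2, -4.0, 0.7]
grip_width: 0.012
grip_force: 20.0
```

play_rows --pt "0 0.0015 0 0 0 0 1" --pt "0 0.0015 0 0 0 0 1" --pt "0 0.0015 0 0 0 0 1" --pt "0 0.0015 0 0 0 0 1" --pt "0 0.0015 0 0 0 0 1" --pt "0 0.0015 0 0 0 0 1" --pt "0 0.0015 0 0 0 0 1" --pt "0 0.0015 0 0 0 0 1" --pt "0 0.0015 0 0 0 0 1" --pt "0 0.0015 0 0 0 0 1"

```text
time_s: 4.48
ee_pos: [0.5302, 0.0651, 0.0904]
eef_rot: [-3.141, -0.0, 3.017]
force: [-1.6, -6.2, 0.3]
grip_width: 0.012
grip_force: 20.0
```

```bash
python3 - <<'E'
from h import *
o=ctrl.get_obs();print(o['ee_pos'],o['force'],o['moment'])
crop(ctrl.camera("top"),"pics/t3.png",140,175,270,275,6)
E
```

```text
[0.53021264 0.06514577 0.09043857] [-1.55946433 -6.19281899  0.32458101] [-1.10607369  0.1137679  -0.0178434 ]
```

View pics/t3.png

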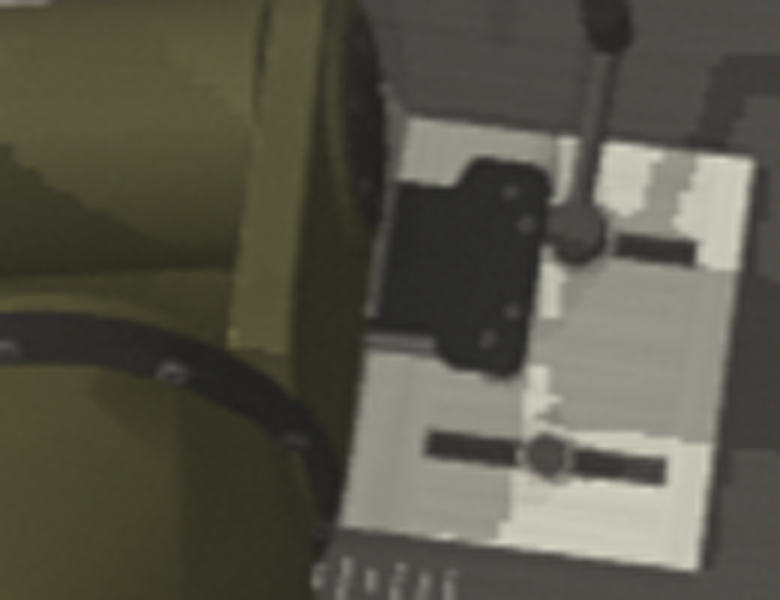

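The arm hides the stop in this top view, so I go by force. The fence slides against about 6 N and the tip should be about 15 mm further on.

play_rows --pt "0 0.001 0 0 0 0 1" --pt "0 0.001 0 0 0 0 1" --pt "0 0.001 0 0 0 0 1" --pt "0 0.001 0 0 0 0 1" --pt "0 0.001 0 0 0 0 1" --pt "0 0.001 0 0 0 0 1" --pt "0 0.001 0 0 0 0 1" --pt "0 0.001 0 0 0 0 1"

```text
time_s: 5.2
ee_pos: [0.5312, 0.073, 0.0904]
eef_rot: [-3.141, -0.0, 3.017]
force: [0.1, -6.3, 0.9]
grip_width: 0.0119
grip_force: 20.0
```

play_rows --pt "0 0.0007 0 0 0 0 1" --pt "0 0.0007 0 0 0 0 1" --pt "0 0.0006 0 0 0 0 1"

```text
time_s: 5.45
ee_pos: [0.5314, 0.075, 0.0904]
eef_rot: [-3.141, -0.0, 3.017]
force: [-0.5, -6.2, 1.2]
grip_width: 0.0117
grip_force: 20.0
```

play_rows --pt "0 0.0005 0 0 0 0 1" --pt "0 0.0005 0 0 0 0 1" --pt "0 0.0005 0 0 0 0 1"

```text
time_s: 5.7
ee_pos: [0.5316, 0.0765, 0.0904]
eef_rot: [-3.141, -0.0, 3.017]
force: [-0.6, -6.0, 0.2]
grip_width: 0.012
grip_force: 20.0
```

play_rows --pt "0 0.0005 0 0 0 0 1" --pt "0 0.0005 0 0 0 0 1" --pt "0 0.0005 0 0 0 0 1" --pt "0 0.0005 0 0 0 0 1"

```text
time_s: 6.03
ee_pos: [0.5319, 0.0785, 0.0904]
eef_rot: [-3.141, -0.0, 3.017]
force: [-1.1, -6.7, 0.8]
grip_width: 0.0117
grip_force: 20.0
```

play_rows --pt "0 0.0005 0 0 0 0 1" --pt "0 0.0005 0 0 0 0 1" --pt "0 0.0005 0 0 0 0 1"

```text
time_s: 6.28
ee_pos: [0.532, 0.0799, 0.0904]
eef_rot: [-3.141, -0.0, 3.017]
force: [-0.9, -6.1, 0.5]
grip_width: 0.0115
grip_force: 20.0
```

play_rows --pt "0 0.0005 0 0 0 0 1" --pt "0 0.0005 0 0 0 0 1" --pt "0 0.0005 0 0 0 0 1"

```text
time_s: 6.53
ee_pos: [0.5322, 0.0814, 0.0904]
eef_rot: [-3.141, -0.0, 3.017]
force: [-1.9, -7.7, 0.6]
grip_width: 0.0118
grip_force: 20.0
```

play_rows --pt "0 0.0004 0 0 0 0 1" --pt "0 0.0004 0 0 0 0 1"

```text
time_s: 6.7
ee_pos: [0.5323, 0.082, 0.0904]
eef_rot: [-3.14, -0.0, 3.017]
force: [-1.3, -10.0, 1.5]
grip_width: 0.0116
grip_force: 20.0
```

play_rows --pt "0 0.0004 0 0 0 0 1" --pt "0 0.0004 0 0 0 0 1"

```text
time_s: 6.87
ee_pos: [0.5324, 0.0825, 0.0904]
eef_rot: [-3.14, -0.0, 3.017]
force: [-2.1, -11.9, 1.4]
grip_width: 0.0117
grip_force: 20.0
```

Contact shows as a rise of about 5.8 N over the sliding friction. I let it rest there.

play_rows --pt "0 0 0 0 0 0 1" --pt "0 0 0 0 0 0 1" --pt "0 0 0 0 0 0 1" --pt "0 0 0 0 0 0 1" --pt "0 0 0 0 0 0 1" --pt "0 0 0 0 0 0 1"

```text
time_s: 7.37
ee_pos: [0.5324, 0.0825, 0.0904]
eef_rot: [-3.14, -0.0, 3.017]
force: [-1.9, -10.8, 1.8]
grip_width: 0.0116
grip_force: 20.0
```

play_rows --pt "0 0 0 0 0 0 0.4" --pt "0 0 0 0 0 0 0.4" --pt "0 0 0 0 0 0 0.4" --pt "0 0 0 0 0 0 0.4" --pt "0 0 0 0 0 0 0.4" --pt "0 0 -0.01 0 0 0 0.4" --pt "0 0 -0.02 0 0 0 0.4" --pt "0 0 -0.03 0 0 0 0.4" --pt "0 0 -0.02 0 0 0 0.4" --pt "0 0 0 0 0 0 0.4"

```text
time_s: 8.2
ee_pos: [0.5341, 0.0839, 0.1755]
eef_rot: [3.14, 0.007, 3.017]
force: [0.1, -0.4, 0.9]
grip_width: 0.0285
grip_force: 0.0
```

```bash
python3 - <<'E'
from h import *
o=ctrl.get_obs();print(o['ee_pos'],o['force'],o['grip_width'])
a=ctrl.camera("top");b=ctrl.camera("side")
k=lambda im,x0,y0:cv2.resize(im[y0:y0+100,x0:x0+130],None,fx=6,fy=6,interpolation=cv2.INTER_CUBIC)[:600]
cv2.imwrite("pics/s4.png",k(b,180,150))
# knob dark blob in side view and top
for n,x0,y0,x1,y1,im in(("side",255,165,290,200,b),("top",230,165,252,192,a)):
    g=im[y0:y1,x0:x1].max(2);ys,xs=np.where(g<28);print(n,len(xs),xs.mean()+x0,ys.mean()+y0,xs.min()+x0,xs.max()+x0,ys.min()+y0,ys.max()+y0)
E
```

```text
[0.53414931 0.08386147 0.17553301] [ 0.1488796  -0.44476091  0.90067292] 0.028452045460274213
side 73 271.1506849315069 185.42465753424656 268 274 177 192<stdin>:8: RuntimeWarning: Mean of empty slice.
  ret = ret.dtype.type(ret / rcount)
Traceback (most recent call last):
ValueError: zero-size array to reduction operation minimum which has no identity
```

View pics/s4.png

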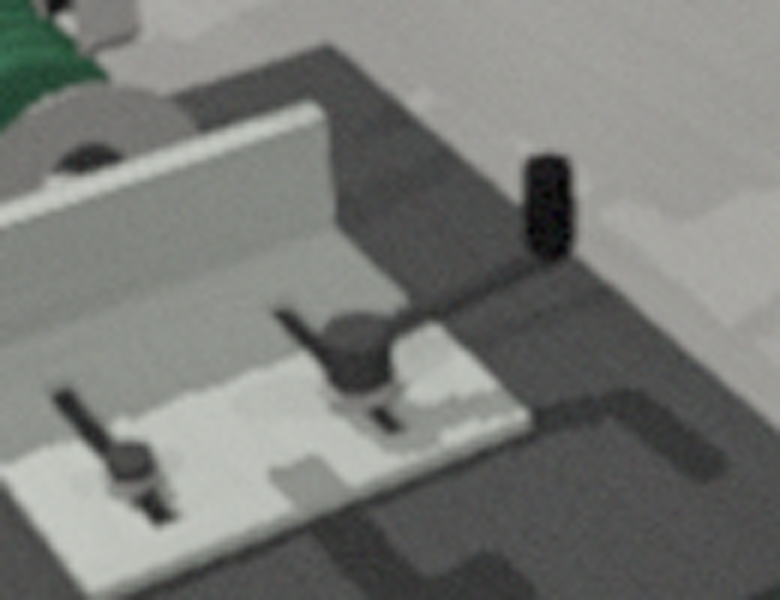

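The knob is in view at about (271,185) full-frame, and the fence now sits forward along its slots. Combining both views puts the knob at (0.634, -0.033), 74 mm from the bolt, with the lever at about 0.08 rad. I move over it.

play_rows --pt "-0.019 -0.0172 0 0 0 1 -1" --pt "-0.019 -0.0172 0 0 0 1 -1" --pt "-0.019 -0.0172 0 0 0 1 -1" --pt "-0.019 -0.0172 0 0 0 1.4 -1" --pt "-0.019 -0.0172 0 0 0 0 -1" --pt "-0.019 -0.0172 0 0 0 0 -1" --pt "0 0 0 0 0 0 -1" --pt "0 0 0 0 0 0 -1" --pt "0 0 0.01 0 0 0 -1" --pt "0 0 0.01 0 0 0 -1" --pt "0 0 0 0 0 0 -1"

```text
time_s: 9.22
ee_pos: [0.6262, -0.0362, 0.1475]
eef_rot: [-3.141, -0.004, 2.941]
force: [-0.9, 0.5, -0.6]
grip_width: 0.0931
grip_force: 0.0
```

```bash
python3 - <<'E'
from h import *
o=ctrl.get_obs();print(o['ee_pos'],o['eef_rot'],o['qpos'],o['grip_width'])
b=ctrl.camera("side")
cv2.imwrite("pics/s5.png",cv2.resize(b[110:230,205:335],None,fx=5,fy=5,interpolation=cv2.INTER_CUBIC))
e=o['ee_pos'];y=e[2]
print((pix("side",[e,[.6343,-.0329,.132]])-[205,110])*5)
E
```

```text
[ 0.62623618 -0.03616881  0.14745753] [-3.14128004 -0.00404303  2.94121865] [-1.16084580e-01  5.22357734e-01  1.34704780e+00  3.01729745e-05
  1.27624212e+00 -1.48651635e+00] 0.09307183863803441
[[309.784949   311.4481135 ]
 [321.49958353 333.88475972]]
```

View pics/s5.png

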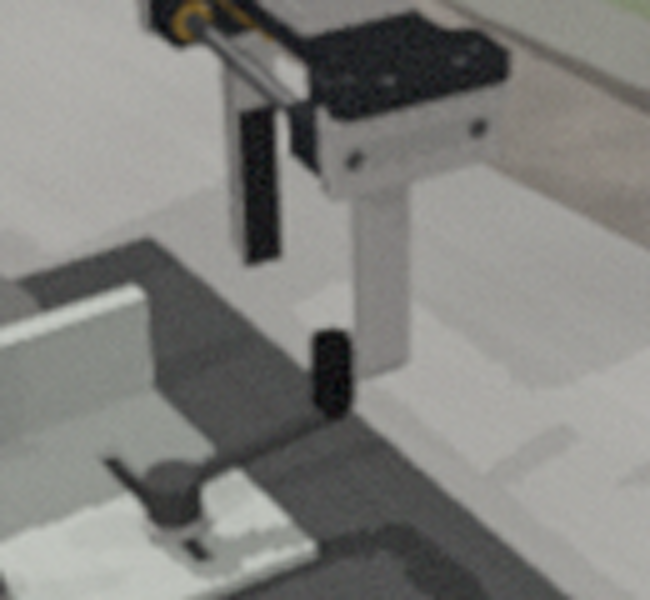

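```bash
python3 - <<'E'
from h import *
print(atz("side",205+325.8/5,110+337.4/5,.132))
o=ctrl.get_obs();e=o['ee_pos'];w=o['eef_rot'][2];print(e,w)
for k in([.6343,-.0329],[.6345,-.036]):
    d=np.array(k)-e[:2];print(d@[np.cos(w),np.sin(w)],d@[np.sin(w),-np.cos(w)])
E
```

```text
[ 0.63392948 -0.03608352  0.132     ]
[ 0.62663393 -0.03628772  0.14869202] 2.94119595911203
-0.006838302339875898 0.004845922039517737
-0.00765137999448806 0.001847771821871802
```

The fingers straddle the knob, which is at about (332,335) with the TCP near (316,309). I shift slightly, descend and close.

play_rows --pt "-0.0072 0.003 0.006 0 0 0 -1" --pt "0 0 0.02 0 0 0 -1" --pt "0 0 0.02 0 0 0 -1" --pt "0 0 0 0 0 0 -1" --pt "0 0 0 0 0 0 1" --pt "0 0 0 0 0 0 1" --pt "0 0 0 0 0 0 1" --pt "0 0 0 0 0 0 1" --pt "0 0 0 0 0 0 1" --pt "0 0 0 0 0 0 1" --pt "0 0 0 0 0 0 1" --pt "0 0 0 0 0 0 1" --pt "0 0 0 0 0 0 1" --pt "0 0 0 0 0 0 1" --pt "0 0 0 0 0 0 1" --pt "0 0 0 0 0 0 1" --force 20

```text
time_s: 10.6
ee_pos: [0.6357, -0.0351, 0.1045]
eef_rot: [3.141, 0.001, 2.94]
force: [4.2, 4.3, -2.0]
grip_width: 0.0178
grip_force: 18.7
```

play_rows --pt "0.0001 -0.0033 0 0 0 2.5 1" --pt "0.0001 -0.0033 0 0 0 2.5 1" --pt "0.0001 -0.0033 0 0 0 2.5 1" --pt "0.0001 -0.0033 0 0 0 2.5 1" --pt "0.0001 -0.0033 0 0 0 2.5 1" --pt "0.0001 -0.0033 0 0 0 2.5 1" --pt "0.0001 -0.0033 0 0 0 2.5 1" --pt "0.0001 -0.0033 0 0 0 2.5 1" --force 25

```text
time_s: 11.27
ee_pos: [0.6257, -0.0593, 0.1045]
eef_rot: [3.14, 0.0, 2.589]
force: [2.4, 6.4, -1.7]
grip_width: 0.0174
grip_force: 25.0
```

play_rows --pt "0.0001 -0.0033 0 0 0 2.5 1" --pt "0.0001 -0.0033 0 0 0 2.5 1" --pt "0.0001 -0.0033 0 0 0 2.5 1" --pt "0.0001 -0.0033 0 0 0 2.5 1" --pt "0.0001 -0.0033 0 0 0 2.5 1" --pt "0.0001 -0.0033 0 0 0 2.5 1" --pt "0.0001 -0.0033 0 0 0 2.5 1" --pt "0.0001 -0.0033 0 0 0 2.5 1" --pt "0.0001 -0.0033 0 0 0 2.5 1" --pt "0.0001 -0.0033 0 0 0 2.5 1" --pt "0.0001 -0.0033 0 0 0 2.5 1" --pt "0.0001 -0.0033 0 0 0 2.5 1"

```text
time_s: 12.27
ee_pos: [0.597, -0.0857, 0.1044]
eef_rot: [3.14, -0.001, 2.066]
force: [3.1, 7.3, -0.9]
grip_width: 0.0175
grip_force: 25.0
```

play_rows --pt "0.0002 -0.0033 0 0 0 2.5 1" --pt "0.0002 -0.0033 0 0 0 2.5 1" --pt "0.0002 -0.0033 0 0 0 2.5 1" --pt "0.0002 -0.0033 0 0 0 2.5 1" --pt "0.0002 -0.0033 0 0 0 2.5 1" --pt "0.0002 -0.0033 0 0 0 2.5 1" --pt "0.0002 -0.0033 0 0 0 2.5 1" --pt "0.0002 -0.0033 0 0 0 2.5 1" --pt "0.0002 -0.0033 0 0 0 2.5 1" --pt "0.0002 -0.0033 0 0 0 2.5 1" --pt "0.0002 -0.0033 0 0 0 2.5 1" --pt "0 0 0 0 0 0 1"

```text
time_s: 13.27
ee_pos: [0.5619, -0.0941, 0.1044]
eef_rot: [3.14, -0.0, 1.585]
force: [4.2, 2.5, -2.9]
grip_width: 0.0173
grip_force: 25.0
```

play_rows --pt "0.0001 -0.0033 0 0 0 2.5 1" --pt "0.0001 -0.0033 0 0 0 2.5 1" --pt "0.0001 -0.002 0 0 0 1.5 1" --pt "0 0 0 0 0 0 1"

```text
time_s: 13.6
ee_pos: [0.5536, -0.0936, 0.1045]
eef_rot: [3.14, -0.001, 1.472]
force: [5.6, 2.8, -4.1]
grip_width: 0.0172
grip_force: 25.0
```

play_rows --pt "0 -0.0015 0 0 0 1 1" --pt "0 -0.0015 0 0 0 1 1" --pt "0 -0.0008 0 0 0 0 1" --pt "0 0 0 0 0 0 1" --pt "0 0 0 0 0 0 1" --pt "0 0 0 0 0 0 1"

```text
time_s: 14.1
ee_pos: [0.5506, -0.0932, 0.1045]
eef_rot: [3.138, -0.001, 1.439]
force: [12.4, 3.8, -6.3]
grip_width: 0.0176
grip_force: 25.0
```

Force rose to 12 N, so the lever is at its end of travel. I release slowly, lift off and look.

play_rows --pt "0 0 0 0 0 0 0.3" --pt "0 0 0 0 0 0 0.3" --pt "0 0 0 0 0 0 0.3" --pt "0 0 0 0 0 0 0.3" --pt "0 0 0 0 0 0 0.3" --pt "0 0 -0.01 0 0 0 0.3" --pt "0 0 -0.02 0 0 0 0.3" --pt "0 0 -0.03 0 0 0 0.3" --pt "0 0 -0.04 0 0 0 0.3" --pt "-0.01 0.04 -0.01 0 0 0 0.3" --pt "0.04 0 0 0 0 0 0.3" --pt "0 0 0 0 0 0 0.3" --pt "0 0 0 0 0 0 0.3"

```text
time_s: 15.18
ee_pos: [0.5923, -0.0678, 0.2147]
eef_rot: [3.142, 0.0, 1.441]
force: [0.3, 0.4, -0.5]
grip_width: 0.0328
grip_force: 0.0
```

```bash
python3 - <<'E'
from h import *
o=ctrl.get_obs();print(o['ee_pos'],o['force'],o['grip_width'])
b=ctrl.camera("side");a=ctrl.camera("top");cv2.imwrite("pics/top6.png",a)
crop(b,"pics/s6.png",125,110,335,300,3)
E
```

```text
[ 0.59230274 -0.06779981  0.21471529] [ 0.29082396  0.35455474 -0.5484229 ] 0.03278283084597572
```

View pics/s6.png

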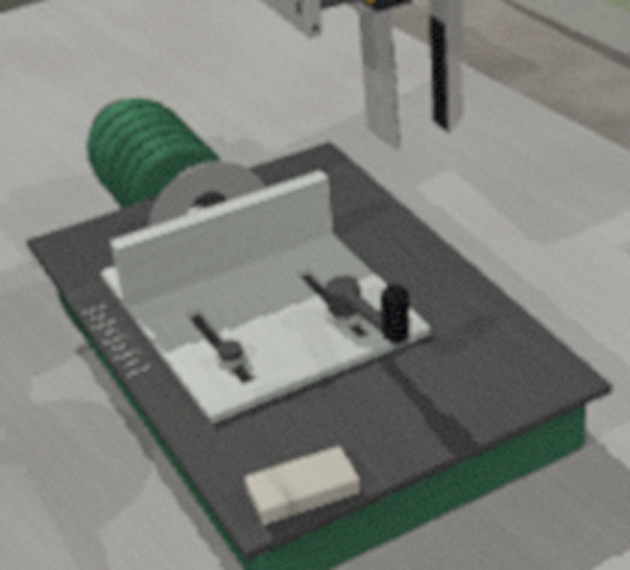

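The lever now points to -y along the slot, with its knob at (395,312), and the fence is still forward. I check numerically that it did not creep back while being clamped.

```bash
python3 - <<'E'
from h import *
A=cv2.resize(cv2.imread("pics/s4.png"),(130,100),interpolation=cv2.INTER_AREA)   # before, side[150:250,180:310]
B=cv2.cvtColor(ctrl.camera("side")[150:250,180:310],6).astype(np.float32);A=cv2.cvtColor(A,6).astype(np.float32)
def ecc(n,x0,y0,x1,y1):
    w=np.eye(2,3,dtype=np.float32)
    try:
        m=np.zeros(A.shape,np.uint8);m[y0:y1,x0:x1]=255
        cc,w=cv2.findTransformECC(A,B,w,cv2.MOTION_TRANSLATION,(3,200,1e-5),m,3);print(n,w[:,2],cc)
    except cv2.error as e: print(n,"fail")
ecc("rail +x end",30,12,62,32)
ecc("rail top left",0,15,45,42)
ecc("foot front -x",2,75,45,99)
ecc("table far corner(fixed)",45,4,75,20)
ecc("-x bolt(fixed)",12,70,32,88)
# one px of fence travel along saw y
p=np.array([[.6,.1,.115],[.6+.00124,.1+.00992,.115],[.45,-.05,.066],[.45+.00124,-.05+.00992,.066]]);q=pix("side",p);print("10mm +y =",q[1]-q[0],q[3]-q[2])
a=cv2.imread("pics/top6.png");cv2.imwrite("pics/t6.png",cv2.resize(a[190:260,150:245],None,fx=8,fy=8,interpolation=cv2.INTER_CUBIC))
E
```

```text
rail +x end [ 0.23298302 -0.09446821] 0.9964679462382672
rail top left [-0.03780114  0.00641383] 0.9971112773970195
foot front -x [-0.03229596 -0.05855549] 0.9993787654754704
table far corner(fixed) [-0.18707229 -0.15484832] 0.991478838804339
-x bolt(fixed) [0.0174553  0.01655285] 0.9997703444681623
10mm +y = [-2.0736244 -1.9334487] [-2.26441978 -2.90467042]
```

View pics/t6.png

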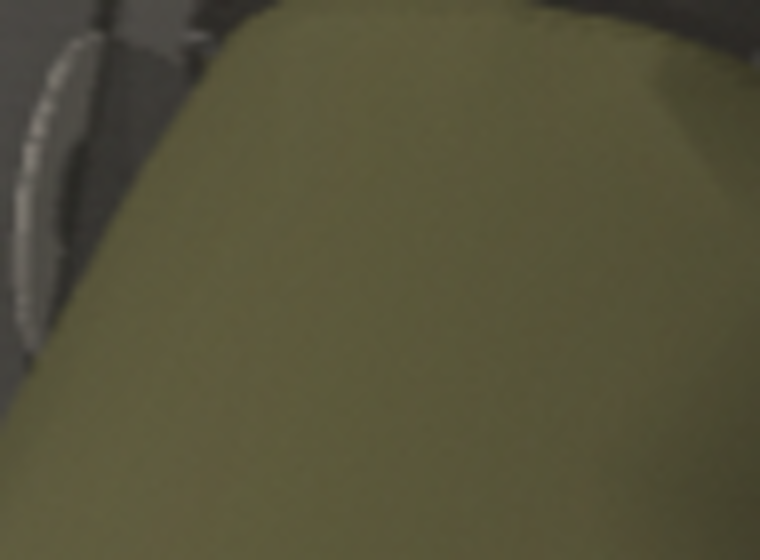

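The arm hides the stop in the top view. The side view shows the fence moved no more than about 0.2 mm during clamping, so the tip is still compressed. I hand in.

```bash
python3 -c "
from station import ctrl
print(ctrl.hand_in())"
```

```text
the job is handed in; nothing more can be done
None
```

I slid the fence onto the rubber tip at about 5.8 N, swung the lever round to its end stop, let go and handed the job in. No verdict came back. Contact with the tip at the end rests on the side view, where the fence moved no more than about 0.2 mm during clamping, because the arm hid the stop from above.

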